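Set up the filtration manifold

ROBOT

A 6-joint arm with a two-finger parallel gripper is mounted at the origin on the work surface. World frame = base frame: x ahead of the robot, y to its left, z up, the work surface at z = 0. Lengths are in m, angles in rad, forces in N, time in s.
With the tool pointing down it reaches from about 0.3 to 0.775 m from the base axis. Payload 14.6 kg.
Tool frame: the origin (TCP) lies at the very end of the fingers, on their centre line; the grasp point (between the pads) lies 19 mm behind it; z points along the fingers, y is the line along which they close (so a half turn about z gives the same grasp; the last joint's range is limited). The gripper opens to 94 mm and grips with 3 to 60 N. Pads are 16 mm wide; open, the fingers measure 119 mm over their backs; the gripper's body (75 mm by 177 mm) begins 78 mm behind the grasp point.
Start: joints at [-1.244, 0.3, 1.521, -0, 1.321, -0.067], TCP at [0.211, -0.508, 0.168] pointing down, gripper open.
Joint ranges: [-3.03, 3.03], [-0.79, 2.21], [0.23, 2.52], [-1.04, 4.18], [0, 3.07], [-2.55, 2.55]. Speed limits (rad/s): [2.22, 2.22, 2.57, 3.14, 3.14, 3.14].

INTERFACE

Orientations are given as [roll, pitch, yaw] about the fixed x, y, z axes, in that order (R = Rz(yaw) Ry(pitch) Rx(roll)).
In Python, from station import ctrl gives the robot as it stands. The module is installed in compiled form; this text tells all that it offers.
- The arm moves only by the tool step_arm, never from a script. Its argument "deltas" is a list of rows, each an object with "dp": the shift along the tool's x, y, z scaled (see below), a list of three; "twist": the turn about the tool's z scaled (see below). In form: [{"dp": [tx, ty, tz], "twist": twist}, ...]. A call has 1 to 12 rows; each row shifts and turns the commanded pose from where the row before left it, along the tool's axes as they then stand; what a row does not reach is not made up. The controller multiplies each number of a shift by 0.04 m and each number of a turn by 4 degrees. A row lasts 1/10 s, in which the tool goes at most 50 mm and 8.59 degrees, less where a joint would pass 70% of its speed; a pose out of reach is approached as far as the arm can. A call with a number of a shift or a turn outside -1 to 1 is refused whole. A call with a gripper value outside its range is refused whole. "gripper" is the opening, from -1 (shut) to 1 (fully open), set as the call begins (left out, the last holds). The fingers move at their own pace and stop on an object; "squeeze" is the grip in N (left out, the last holds). Time passes only in rows, so rows that do not move let the fingers close. It gives the time, the measured TCP pose, the force, the opening and the grip force at its end, in the units of the state.
- ctrl.get_obs(): the state, without advancing time (a new reading comes with each control period).
- ctrl.camera(name): name is "scene" or "top"; returns (picture, depth): 480x640x3 uint8, red, green, blue; 480x640 float32, m along the optical axis (not along the pixel's ray), 0 where there is no reading.
- ctrl.get_calibration(name): a dict with "fx", "fy", "cx", "cy" (pixels), "world_to_cam" (4x4, takes a point from world to camera coordinates). Camera axes: x right, y down, z forward; pixel columns grow to the right and rows downward; lengths in m; the calibration is good to about 2 mm. A picture is of the moment at which its call begins. get_calibration takes no time and is no camera call.
- ctrl.hand_in(): hands the job in; it is judged then, once.
Trained networks look in the newest picture that a camera, given by its name, has taken for a name from the list of things; names that differ only in an ending like _2 or _b are one class to them, and where a whole thing is asked for, a point or a joint stands for the part that bears it (a point fixed in the world has none). Each returns a list of dicts, best first, with "conf" (0 to 1); they miss things now and then, are a little off and sometimes report something else, mostly with a low value. They report only what shows in the picture. A call takes as long as a camera call. They do not tell look-alikes from the thing itself.
- ctrl.spot_in(camera, label): "rect" ([left, top, right, bottom] as shares, 0 to 1, of the picture: columns of its width, rows of its height, round what is visible of it).
- ctrl.cut_out(camera, label): "pixels" (480x640 bool, what is visible of it) and "rect" ([left, top, right, bottom] as shares, 0 to 1, of the picture: columns of its width, rows of its height, round what is visible of it).
The state is a dict: "time_s": time; "qpos": joint angles; "joint_vel": joint speeds; "tau": joint torques, N m; "ee_pos": TCP position; "eef_rot": TCP orientation; "force": force on the tool from outside, world axes, zero at the start; "moment": the same for the moment, N m; "grip_width": finger opening in m; "grip_force": force on a finger pad.
Only numpy, scipy, OpenCV 4.12 (cv2) and the standard library are available. Lean on these libraries where they do the work, as an engineer would, in place of code of your own. Each camera call takes 0.05 s, during which the arm holds its last target. There are 200 camera calls.

TASK

Get the vacuum filtration manifold ready: first shut its valve by pulling the black lever all the way towards the robot, then slide every funnel on the bench fully down over a filter head of its own (any head) and put a lid squarely on each funnel, with the valve still shut. When all funnels are fitted and lidded, open the valve by pushing the lever all the way back; a lid left over may stay on the bench, and leave the stacked dishes where they are.

Things in the scene. Friction and masses are not known exactly. Their poses are not given: they have to be found in the camera images.
- manifold: fixed steel filtration manifold: bar 70 mm (x) by 360 mm (y), top 46 mm high, with three upright filter heads along its y at -115, 0 and +115 mm. Each head is a post 42 mm in diameter rising 45 mm above the collar it stands on, its upper 5 mm tapered to 33 mm diameter. Origin: on the table under the middle of the bar; z up, x away from the robot (to within its yaw).
- head0 (a point): foot of the right (-y) filter head: on its axis, on the face of its collar (66 mm across, 50 mm above the table), where a funnel's lower edge rests when fully home. Top of the head is 45 mm above this point. Axes as the manifold's.
- head1 (a point): foot of the middle filter head: on its axis, on the face of its collar (66 mm across, 50 mm above the table), where a funnel's lower edge rests when fully home. Top of the head is 45 mm above this point. Axes as the manifold's.
- head2 (a point): foot of the left (+y) filter head: on its axis, on the face of its collar (66 mm across, 50 mm above the table), where a funnel's lower edge rests when fully home. Top of the head is 45 mm above this point. Axes as the manifold's.
- funnel0: filter funnel: plain open steel tube standing upright, outside diameter 54 mm, bore 46 mm, 100 mm tall, about 0.22 kg, same at both ends. Origin: centre of its lower end; z along its axis. All funnels are alike and fit any head; one may be absent.
- funnel0_rim (a point): centre of that funnel's upper rim, 100 mm above its lower end; axes as the funnel's
- funnel1: filter funnel: plain open steel tube standing upright, outside diameter 54 mm, bore 46 mm, 100 mm tall, about 0.22 kg, same at both ends. Origin: centre of its lower end; z along its axis. All funnels are alike and fit any head; one may be absent.
- funnel1_rim (a point): centre of that funnel's upper rim, 100 mm above its lower end; axes as the funnel's
- funnel2: filter funnel: plain open steel tube standing upright, outside diameter 54 mm, bore 46 mm, 100 mm tall, about 0.22 kg, same at both ends. Origin: centre of its lower end; z along its axis. All funnels are alike and fit any head; one may be absent.
- funnel2_rim (a point): centre of that funnel's upper rim, 100 mm above its lower end; axes as the funnel's
- lid0: funnel lid, on the table: rubber plug 40 mm across, 10 mm deep (lower 5 mm tapered to 32 mm), metal disc 60 mm across, 6 mm thick above it, upright round black knob 22 mm across, 35 mm tall on top; 0.09 kg. Origin: centre of the plug's underside; z up the knob. Seated, the plug is in the bore, the disc on the rim, this point 10 mm below the rim. All lids are alike and fit any funnel.
- lid1: funnel lid, on the table: rubber plug 40 mm across, 10 mm deep (lower 5 mm tapered to 32 mm), metal disc 60 mm across, 6 mm thick above it, upright round black knob 22 mm across, 35 mm tall on top; 0.09 kg. Origin: centre of the plug's underside; z up the knob. Seated, the plug is in the bore, the disc on the rim, this point 10 mm below the rim. All lids are alike and fit any funnel.
- lid2: funnel lid, on the table: rubber plug 40 mm across, 10 mm deep (lower 5 mm tapered to 32 mm), metal disc 60 mm across, 6 mm thick above it, upright round black knob 22 mm across, 35 mm tall on top; 0.09 kg. Origin: centre of the plug's underside; z up the knob. Seated, the plug is in the bore, the disc on the rim, this point 10 mm below the rim. All lids are alike and fit any funnel.
- dishes_far: bystander, to be left alone: stack of three closed petri dishes of dark red agar, 90 mm across, 48 mm high, behind the manifold; origin at its underside
- dishes_side: bystander, to be left alone: stack of two such dishes, 32 mm high, at the left; origin at its underside
- valve (a joint): valve lever at the manifold's right (-y) end: 0 = shut, leaning 0.5 rad from vertical towards the robot (manifold -x); 1.0 = open, leaning 0.5 rad away (+x); starts open. Steel rod 10 mm thick, pivot 22 mm above the table, 235 mm from the manifold's middle towards -y, on a block 70 by 50 mm, 25 mm high; about 1 N at the ball moves it and it stays where it is left.
- valve_tip (a point): centre of the black ball (26 mm in diameter) on the end of the valve lever, 80 mm from the pivot; 92 mm above the table at either stop, 102 mm when upright
Things that resemble listed ones, but are neither listed nor needed, are in the scene too. What is shaped like the lid2 but blue, green or orange is not meant.

How it is judged:
By the outcome, as a careful person would: the job done as asked, in the order asked, and still so for the second after the job is handed in, with the robot touching nothing.
Of funnel0, funnel1, funnel2 only 2 to 3 are there at a start; the rules pass over those that are not, and their reading is None.
At some moment in a run one of lid0, lid1, lid2 may be knocked a few centimetres aside while the robot is not near it.
Once in a run the grip may slacken for a moment while it holds something.
It also fails if it takes over 210 s, if anything falls off the work surface, if the arm or the gripper's body presses on something with over 40 N, if the wrist force passes 120 N, or if a joint passes its speed limit or range.

## Working session

There is one attempt and no reset: what is moved stays moved. The work goes in short steps, Python scripts to look and compute and a tool call to move; the robot and the scene stay as the last step left them, time stands still between calls to the robot, and variables do not carry over. Pictures are saved under pics/ and viewed, at most 14 in all, crops included, and the job is handed in when it is done.

Besides the shell and the picture viewer there is one more tool, called after "Call:" by a JSON object that holds its "name" and its "arguments". step_arm: Moves the arm, as the interface text tells. Its arguments: {"type":"object","properties":{"deltas":{"type":"array"},"gripper":{"type":"number"},"squeeze":{"type":"number"}},"required":["deltas"]}

```bash
mkdir -p pics
cat > h.py <<'E'
import numpy as np, cv2
from station import ctrl
def cal(n):
    c=ctrl.get_calibration(n); return c,np.array(c["world_to_cam"])
def cloud(n,depth):
    c,T=cal(n); v,u=np.mgrid[0:480,0:640]
    P=np.stack([(u-c["cx"])/c["fx"]*depth,(v-c["cy"])/c["fy"]*depth,depth],-1)
    return (P-T[:3,3])@T[:3,:3]
def save(n,img): cv2.imwrite(n,img[:,:,::-1])
E
python3 - <<'E'
from h import *
for n in("scene","top"):
    p,d=ctrl.camera(n); save(f"pics/{n}0.png",p); np.save(f"{n}0.npy",d)
    c,T=cal(n); print(n,c["fx"],c["cx"],c["cy"],(-T[:3,:3].T@T[:3,3]).round(3),T[:3,:3].round(2).tolist())
    X=cloud(n,d)
    for l in("manifold","funnel0","lid0","valve_tip","dishes_far"):
        for r in ctrl.cut_out(n,l):
            m=r["pixels"]&(d>0); Q=X[m]
            if len(Q)<5: continue
            R=np.array(r["rect"])*[640,480,640,480]
            zt=np.percentile(Q[:,2],98); t=Q[Q[:,2]>zt-.01]
            print(l,round(r["conf"],2),R.round(),"n",len(Q),"med",np.median(Q,0).round(3),"top",zt.round(3),((t.min(0)+t.max(0))/2).round(3),"col",np.median(p[m],0))
o=ctrl.get_obs();print(o)
E
```

```text
scene 552.6130460080451 321.53949076213837 240.6065922553688 [ 0.948 -0.463  0.963] [[0.78, 0.63, -0.01], [0.51, -0.63, -0.59], [-0.38, 0.45, -0.81]]
manifold 0.57 [266. 195. 432. 368.] n 8028 med [0.626 0.013 0.046] top 0.1 [0.625 0.02  0.101] col [62. 65. 64.]
funnel0 0.71 [318. 150. 346. 198.] n 986 med [0.434 0.194 0.069] top 0.101 [0.427 0.205 0.097] col [55. 57. 59.]
funnel0 0.66 [275. 187. 306. 232.] n 1061 med [0.431 0.062 0.069] top 0.101 [0.422 0.07  0.098] col [55. 57. 58.]
funnel0 0.66 [426. 152. 468. 186.] n 1197 med [0.604 0.408 0.03 ] top 0.035 [0.599 0.42  0.031] col [89. 15. 29.]
funnel0 0.44 [266. 198. 428. 370.] n 7918 med [0.626 0.014 0.046] top 0.1 [0.625 0.019 0.101] col [62. 65. 64.]
funnel0 0.29 [198. 298. 226. 327.] n 715 med [ 0.453 -0.204  0.017] top 0.053 [ 0.447 -0.201  0.049] col [126. 133. 131.]
lid0 0.93 [106. 309. 136. 337.] n 682 med [ 0.331 -0.323  0.017] top 0.053 [ 0.326 -0.32   0.05 ] col [ 10. 102.  39.]
lid0 0.91 [328. 210. 357. 226.] n 535 med [0.513 0.136 0.017] top 0.052 [0.509 0.144 0.048] col [ 16.  58. 131.]
lid0 0.73 [210. 349. 243. 381.
[... 2326 characters left out ...]
767 0.173 0.047] col [83. 25. 32.]
{'time_s': 0.6, 'qpos': array([-1.24360175e+00,  2.99863706e-01,  1.52100489e+00, -7.53500957e-06,
        1.32067621e+00, -6.65934843e-02]), 'joint_vel': array([-0.00067956, -0.00099333,  0.00023903, -0.00132158,  0.00130495,
        0.00053086]), 'tau': array([-1.98034053e-03, -5.31483793e+01, -3.52831542e+01,  7.07723619e-02,
        2.12521304e-02, -1.63408668e-06]), 'ee_pos': array([ 0.21102659, -0.50790181,  0.16786343]), 'eef_rot': array([3.14154541e+00, 1.04678537e-05, 3.93789922e-01]), 'force': array([0.99268506, 0.28063117, 0.1692496 ]), 'moment': array([-0.03824886,  0.00569924,  0.00613434]), 'grip_force': 0.0, 'grip_width': 0.09405970135186774}
```

View pics/scene0.png

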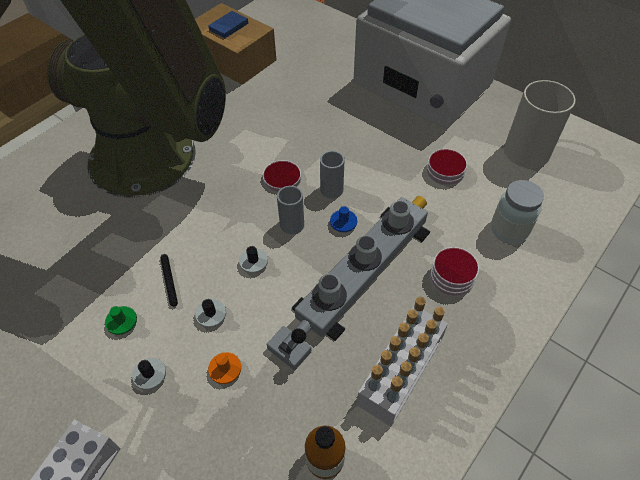

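View pics/top0.png

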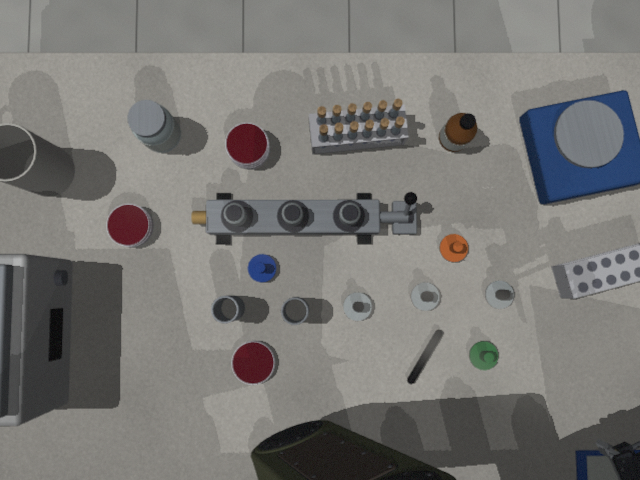

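Run:
```python
from h import *
from scipy.optimize import least_squares
def circ(Q):
    r=least_squares(lambda p:np.hypot(Q[:,0]-p[0],Q[:,1]-p[1])-p[2],[*Q[:,:2].mean(0),.025],loss="soft_l1",f_scale=.002).x
    return r.round(4)
for n in("scene","top"):
    d=np.load(f"{n}0.npy"); X=cloud(n,d); ok=d>0
    Z=X[...,2]
    def near(x,y,r,z0,z1): return X[ok&(np.hypot(X[...,0]-x,X[...,1]-y)<r)&(Z>z0)&(Z<z1)]
    print(n)
    # blobs higher than z=.085 
    for lo,hi in((.09,.13),(.043,.06)):
        m=(ok&(Z>lo)&(Z<hi)).astype(np.uint8); k,L,s,c=cv2.connectedComponentsWithStats(m)
        for i in range(1,k):
            if s[i,4]>25:
                Q=X[L==i]; print(lo,s[i,4],c[i].round(),"mean",Q.mean(0).round(4),"mid",((Q.min(0)+Q.max(0))/2).round(4),"ext",np.ptp(Q,axis=0).round(3),"circ",circ(Q))
    Q=X[ok&(Z>.040)&(Z<.0475)&(X[...,0]>.53)&(X[...,0]<.72)&(X[...,1]>-.2)&(X[...,1]<.25)]
    for (x,y) in((.425,.206),(.421,.072)):
        q=near(x,y,.036,.097,.106); print("rim",circ(q),np.median(q[:,2]))
```

```text
scene
0.09 185 [628.   3.] mean [0.6962 1.1998 0.0993] mid [0.688  1.2009 0.1042] ext [0.087 0.02  0.028] circ [ -2.3542 160.8064 159.6358]
0.09 2349 [232.  29.] mean [-0.0834  0.4142  0.1029] mid [-0.0992  0.419   0.1049] ext [0.209 0.148 0.03 ] circ [-0.0979  0.4256  0.0693]
0.09 1984 [423.  73.] mean [0.4227 0.5657 0.1098] mid [0.3821 0.6472 0.11  ] ext [0.3   0.254 0.04 ] circ [0.3788 0.6867 0.1637]
0.09 403 [546. 103.] mean [0.7095 0.6455 0.1149] mid [0.712  0.6369 0.1108] ext [0.082 0.038 0.038] circ [0.7189 0.5998 0.0514]
0.09 712 [536. 129.] mean [0.7288 0.5573 0.1101] mid [0.7205 0.574  0.11  ] ext [0.108 0.066 0.04 ] circ [0.7189 0.6    0.0546]
0.09 904 [130. 142.] mean [ 0.0506 -0.0383  0.1084] mid [ 0.0233 -0.0212  0.11  ] ext [0.114 0.116 0.04 ] circ [-0.0016  0.0005  0.0766]
0.09 231 [332. 161.] mean [0.4268 0.2042 0.0968] mid [0.4267 0.2048 0.0967] ext [0.054 0.054 0.013] circ [0.4263 0.2049 0.0247]
0.09 1282 [523. 199.] mean [0.8016 0.3489 0.1131] mid [0.7999 0.3569 0.1079] ext [0.082 0.08  0.036] circ [0.8004 0.3533 0.0296]
0.09 251 [290. 197.] mean [0.4232 0.0692 0.
[... 8939 characters left out ...]
544  0.0492] ext [0.018 0.023 0.011] circ [ 0.4484 -0.3541  0.0078]
0.043 89 [428. 297.] mean [ 0.4459 -0.1976  0.0495] mid [ 0.4459 -0.1983  0.0492] ext [0.018 0.02  0.01 ] circ [ 0.4459 -0.1976  0.0075]
0.043 28 [218. 311.] mean [0.4212 0.2272 0.0523] mid [0.4226 0.224  0.0517] ext [0.036 0.013 0.017] circ [0.425  0.2079 0.0228]
0.043 91 [358. 307.] mean [ 0.4263 -0.0553  0.0497] mid [ 0.4259 -0.0555  0.0496] ext [0.02  0.021 0.01 ] circ [ 0.4264 -0.0553  0.0076]
0.043 98 [488. 357.] mean [ 0.3225 -0.3173  0.0496] mid [ 0.3229 -0.3181  0.0492] ext [0.02  0.021 0.012] circ [ 0.3223 -0.3174  0.0078]
rim [0.4252 0.2075 0.0248] 0.09934203346885367
rim [0.421  0.0725 0.0247] 0.09967182711548643
```

Both views show two funnels (top px 227,309 and 295,311). The three grey lids with black knobs are at top px 358,307, 425,297 and 500,294. The heads are at 236,213, 292,213 and 350,213, with the valve ball at 410,198. The green, orange and blue lids are look-alikes. I'll do the valve first.

Call:
{"name": "step_arm", "arguments": {"deltas": [{"dp":[0.8,0,0],"twist":0.94},{"dp":[0.8,0,0],"twist":0.94},{"dp":[0.8,0,0],"twist":0.94},{"dp":[0.8,0,0],"twist":0.94},{"dp":[0.8,0,0],"twist":0.94},{"dp":[0.8,0,0],"twist":0.94},{"dp":[0,0,0],"twist":0}], "gripper": -1, "squeeze": 20}}

```text
time_s: 1.3
ee_pos: [0.3997, -0.4635, 0.1673]
eef_rot: [-3.141, -0.0, 0.001]
force: [-0.7, 0.4, 0.4]
grip_width: 0.0411
grip_force: 0.0
```

Call:
{"name": "step_arm", "arguments": {"deltas": [{"dp":[0.73,-0.76,0],"twist":0},{"dp":[0.73,-0.76,0],"twist":0},{"dp":[0.73,-0.76,0],"twist":0},{"dp":[0.73,-0.76,0],"twist":0},{"dp":[0.73,-0.76,0],"twist":0},{"dp":[0.73,-0.76,0],"twist":0},{"dp":[0.73,-0.76,0],"twist":0},{"dp":[0.73,-0.76,0],"twist":0},{"dp":[0.73,-0.76,0],"twist":0},{"dp":[0.73,-0.76,0],"twist":0},{"dp":[0,0,0],"twist":0}]}}

```text
time_s: 2.4
ee_pos: [0.6906, -0.1567, 0.1669]
eef_rot: [-3.141, 0.001, 0.005]
force: [-0.3, 0.0, -0.6]
grip_width: 0.0002
grip_force: 0.0
```

Call:
{"name": "step_arm", "arguments": {"deltas": [{"dp":[0,0,0.7],"twist":0},{"dp":[0,0,0.7],"twist":0},{"dp":[0,0,0.7],"twist":0},{"dp":[0,0,0],"twist":0}]}}

```text
time_s: 2.8
ee_pos: [0.6863, -0.1609, 0.0797]
eef_rot: [-3.14, 0.007, -0.0]
force: [-0.3, -0.0, -0.6]
grip_width: 0.0002
grip_force: 0.0
```

Call:
{"name": "step_arm", "arguments": {"deltas": [{"dp":[-0.5,0,0],"twist":0},{"dp":[-0.5,0,0],"twist":0},{"dp":[-0.5,0,0],"twist":0},{"dp":[-0.3,0,0],"twist":0},{"dp":[0,0,0],"twist":0}]}}

```text
time_s: 3.3
ee_pos: [0.6163, -0.1613, 0.0861]
eef_rot: [3.141, -0.002, -0.001]
force: [0.2, 0.4, 0.1]
grip_width: 0.0005
grip_force: 0.0
```

Call:
{"name": "step_arm", "arguments": {"deltas": [{"dp":[-0.2,0,0],"twist":0},{"dp":[-0.2,0,0],"twist":0},{"dp":[-0.15,0,0],"twist":0},{"dp":[0,0,0],"twist":0},{"dp":[0,0,0],"twist":0}]}}

```text
time_s: 3.8
ee_pos: [0.5949, -0.1604, 0.0839]
eef_rot: [-3.142, -0.0, 0.0]
force: [-0.0, -0.3, -0.1]
grip_width: 0.0006
grip_force: 0.0
```

```bash
cat >> h.py <<'E'
def blob(box,z0,z1,label=""):
    for n in("scene","top"):
        p,d=ctrl.camera(n); X=cloud(n,d)
        m=(d>0)&(X[...,0]>box[0])&(X[...,0]<box[1])&(X[...,1]>box[2])&(X[...,1]<box[3])&(X[...,2]>z0)&(X[...,2]<z1)
        Q=X[m]; print(label,n,len(Q), *( [((Q.min(0)+Q.max(0))/2).round(4),np.ptp(Q,axis=0).round(3),np.median(p[m],0)] if len(Q) else []))
E
python3 - <<'E'
from h import *
blob((.53,.68,-.19,-.13),.03,.068,"rod")
print(ctrl.get_obs()["ee_pos"],ctrl.get_obs()["force"])
E
```

```text
rod scene 165 [ 0.6151 -0.1523  0.049 ] [0.037 0.044 0.038] [72. 72. 75.]
rod top 1 [ 0.5827 -0.1322  0.0302] [0. 0. 0.] [116. 121. 124.]
[ 0.59500325 -0.1604109   0.08382478] [ 0.50842709  0.73686655 -0.16983177]
```

Call:
{"name": "step_arm", "arguments": {"deltas": [{"dp":[-0.1,0,0],"twist":0},{"dp":[-0.1,0,0],"twist":0},{"dp":[0,0,0],"twist":0},{"dp":[0,0,0],"twist":0}]}}

```text
time_s: 4.3
ee_pos: [0.5868, -0.1605, 0.0839]
eef_rot: [3.142, -0.0, 0.0]
force: [-0.0, 0.1, -0.4]
grip_width: 0.0002
grip_force: 0.0
```

Call:
{"name": "step_arm", "arguments": {"deltas": [{"dp":[-0.1,0,0],"twist":0},{"dp":[-0.1,0,0],"twist":0},{"dp":[0,0,0],"twist":0},{"dp":[0,0,0],"twist":0}]}}

```text
time_s: 4.7
ee_pos: [0.5788, -0.1605, 0.084]
eef_rot: [3.142, -0.0, -0.0]
force: [-0.9, -0.4, 0.4]
grip_width: 0.0003
grip_force: 0.0
```

Run:
```python
from h import *
p,d=ctrl.camera("scene"); save("pics/s1.png",cv2.resize(p[250:400,200:400],(800,600)))
```

```text
(no output)
```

View pics/s1.png

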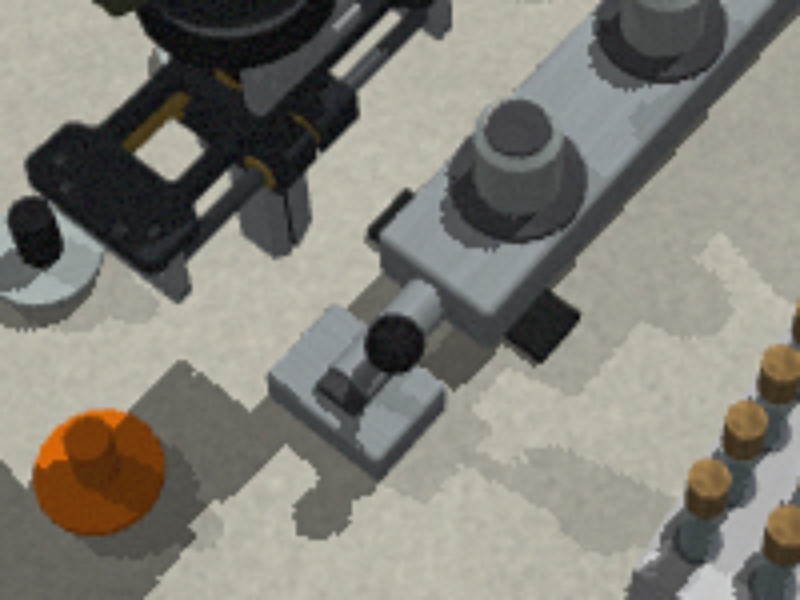

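The view shows the closed fingers (crop 268,215) now on the robot side of the ball (crop 395,343), which hardly moved. I'll re-measure it.

Run:
```python
from h import *
blob((.60,.70,-.20,-.13),.07,.13,"ball")
blob((.60,.70,-.20,-.13),.098,.13,"balltop")
p,d=ctrl.camera("scene"); X=cloud("scene",d); print(d[335,299],X[335,299],X[330:342:2,299].round(3))
print(ctrl.get_obs())
```

```text
ball scene 181 [ 0.6422 -0.1599  0.0919] [0.026 0.025 0.041] [26. 25. 27.]
ball top 1 [ 0.6453 -0.1461  0.0971] [0. 0. 0.] [104. 103. 100.]
balltop scene 168 [ 0.6421 -0.1597  0.1052] [0.026 0.025 0.014] [26.5 27.  28. ]
balltop top 1 [ 0.6444 -0.1453  0.1023] [0. 0. 0.] [104. 101. 100.]
0.941994 [ 0.64580963 -0.16092691  0.10768684] [[ 0.641 -0.155  0.112]
 [ 0.643 -0.157  0.109]
 [ 0.646 -0.161  0.113]
 [ 0.647 -0.163  0.109]
 [ 0.648 -0.164  0.104]
 [ 0.649 -0.165  0.1  ]]
{'time_s': 5.0, 'qpos': array([-3.31334362e-01,  4.88407473e-01,  1.46184072e+00, -3.37038262e-06,
        1.19135780e+00,  1.23938907e+00]), 'joint_vel': array([ 0.00074657,  0.00102062,  0.0004666 ,  0.00072692,  0.00011937,
       -0.00061394]), 'tau': array([-5.88831623e-03, -6.18786907e+01, -3.34745121e+01,  3.65194422e-02,
       -6.45637605e-02,  1.53550804e-04]), 'ee_pos': array([ 0.57885298, -0.16043077,  0.08381827]), 'eef_rot': array([-3.14159127e+00,  1.36290342e-05,  7.41407444e-05]), 'force': array([ 0.40500742,  0.08937317, -0.7938983 ]), 'moment': array([ 0.01909284, -0.01703844, -0.00297229]), 'grip_force': 0.0, 'grip_width': 0.0001682969342762355}
```

Run:
```python
from h import *
c,T=cal("scene")
for P in ([.579,-.1604,.084],[.642,-.16,.098]):
    q=T[:3,:3]@P+T[:3,3]; u,v=c["fx"]*q[0]/q[2]+c["cx"],c["fy"]*q[1]/q[2]+c["cy"]; print(u,v,"crop",(u-200)*4,(v-250)*4)
p,d=ctrl.camera("scene");X=cloud("scene",d)
Q=X[290:318,255:280]; k=(Q[...,2]>.07)&(Q[...,2]<.14)
q=Q[k]; print(q.min(0),q.max(0),len(q))
blob((.53,.7,-.2,-.1),.03,.15,"all")
```

```text
271.243220504444 319.3945781874306 crop 284.9728820177761 277.5783127497225
297.8857147376521 335.8926037998487 crop 391.54285895060843 343.5704151993948
[ 0.56980416 -0.17325645  0.11970104] [ 0.58922087 -0.14859815  0.13967375] 61
all scene 742 [ 0.6119 -0.1406  0.0897] [0.086 0.081 0.119] [68. 71. 72.]
all top 1 [ 0.6454 -0.1463  0.0963] [0. 0. 0.] [102. 100.  97.]
```

Run:
```python
from h import *
p,d=ctrl.camera("scene");X=cloud("scene",d)
for v in range(290,322,2): print(v,[ (u,d[v,u].round(3),X[v,u].round(3).tolist(),p[v,u].tolist()) for u in (266,272)])
print(ctrl.get_obs()["ee_pos"])
```

```text
290 [(266, np.float32(0.838), [0.606, -0.183, 0.243], [19, 18, 30]), (272, np.float32(0.839), [0.612, -0.177, 0.242], [25, 24, 29])]
292 [(266, np.float32(0.84), [0.606, -0.184, 0.239], [84, 73, 39]), (272, np.float32(0.846), [0.611, -0.176, 0.234], [23, 24, 27])]
294 [(266, np.float32(0.845), [0.606, -0.184, 0.233], [58, 53, 35]), (272, np.float32(0.847), [0.612, -0.178, 0.231], [21, 23, 22])]
296 [(266, np.float32(0.85), [0.606, -0.185, 0.227], [71, 61, 41]), (272, np.float32(0.849), [0.613, -0.179, 0.228], [28, 26, 32])]
298 [(266, np.float32(0.898), [0.588, -0.171, 0.183], [72, 74, 74]), (272, np.float32(0.916), [0.588, -0.159, 0.168], [73, 75, 74])]
300 [(266, np.float32(0.902), [0.588, -0.172, 0.178], [64, 68, 69]), (272, np.float32(0.922), [0.588, -0.159, 0.161], [63, 63, 65])]
302 [(266, np.float32(0.907), [0.588, -0.172, 0.172], [72, 76, 78]), (272, np.float32(0.929), [0.587, -0.159, 0.152], [48, 47, 48])]
304 [(266, np.float32(0.0), [0.948, -0.463, 0.963], [74, 80, 77]), (272, np.float32(0.937), [0.585, -0.158, 0.144], [29, 28, 27])]
306 [(266, np.float32(0.918), [0.587, -0
[... 385 characters left out ...]
, [0.584, -0.173, 0.135], [71, 71, 74]), (272, np.float32(0.947), [0.588, -0.164, 0.127], [61, 61, 63])]
314 [(266, np.float32(1.087), [0.528, -0.129, 0.001], [180, 176, 163]), (272, np.float32(1.09), [0.536, -0.121, -0.002], [182, 180, 168])]
316 [(266, np.float32(1.088), [0.53, -0.132, -0.003], [179, 178, 166]), (272, np.float32(1.083), [0.541, -0.126, 0.002], [182, 175, 162])]
318 [(266, np.float32(1.087), [0.532, -0.134, -0.004], [187, 186, 171]), (272, np.float32(1.085), [0.542, -0.128, -0.002], [185, 182, 170])]
320 [(266, np.float32(1.078), [0.537, -0.139, 0.001], [180, 177, 162]), (272, np.float32(1.078), [0.547, -0.132, 0.002], [183, 183, 167])]
[ 0.57880727 -0.16042822  0.08383448]
```

Call:
{"name": "step_arm", "arguments": {"deltas": [{"dp":[0,0,0],"twist":0},{"dp":[0,0,0],"twist":0},{"dp":[0,0,0],"twist":0},{"dp":[0,0,0],"twist":0},{"dp":[0,0,0],"twist":0},{"dp":[0,0,0],"twist":0},{"dp":[0,0,0],"twist":0},{"dp":[0,0,0],"twist":0},{"dp":[0,0,0],"twist":0},{"dp":[0,0,0],"twist":0}], "gripper": 1}}

```text
time_s: 6.2
ee_pos: [0.5788, -0.1604, 0.0839]
eef_rot: [-3.142, 0.0, 0.0]
force: [0.0, 0.8, 0.8]
grip_width: 0.077
grip_force: 0.0
```

Run:
```python
from h import *
p,d=ctrl.camera("scene");X=cloud("scene",d); save("pics/s2.png",cv2.resize(p[230:380,180:380],(800,600)))
m=(d>0)&(abs(X[...,0]-.579)<.03)&(X[...,2]>.055)&(X[...,2]<.2)&(abs(X[...,1]+.16)<.08)
for s in(-1,1):
    k=m&(s*(X[...,1]+.16)>.02); Q=X[k]
    print(len(Q),Q.min(0),Q.max(0),np.percentile(Q[:,2],[1,5,20]))
print(ctrl.get_obs()["ee_pos"],ctrl.get_obs()["grip_width"])
```

```text
134 [ 0.57519397 -0.21225598  0.12402633] [ 0.58965654 -0.19797757  0.18872725] [0.12584321 0.12938821 0.1383866 ]
231 [ 0.57007596 -0.12354596  0.12102654] [ 0.58957999 -0.10951566  0.19946912] [0.12283837 0.12599241 0.13711627]
[ 0.57878756 -0.1604337   0.08382076] 0.08128845970899766
```

View pics/s2.png

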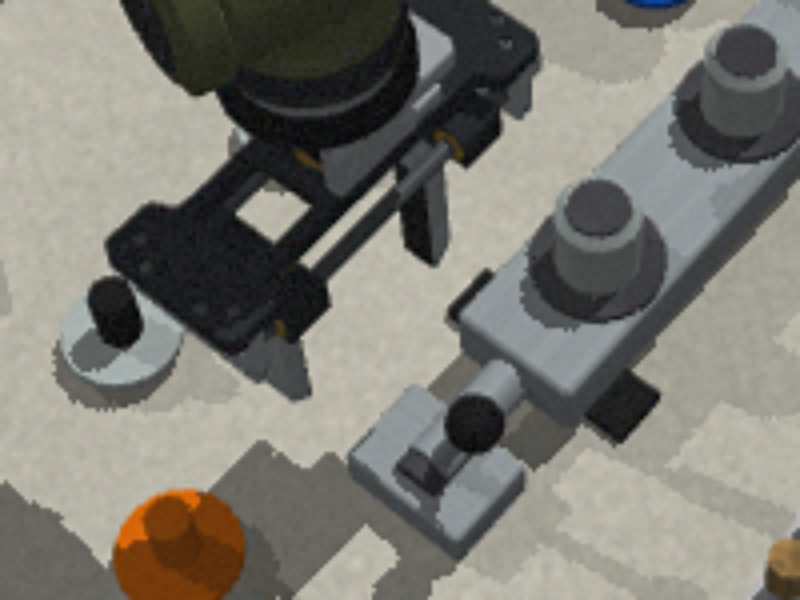

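The open fingertips (crop 300,395 and 430,260) sit at z≈0.122, but the reported TCP z is 0.084. So the real tips are about 38 mm above the reading, and the fingers passed over the ball. I'll correct for that from here on.

Call:
{"name": "step_arm", "arguments": {"deltas": [{"dp":[0,0,-0.5],"twist":0},{"dp":[0.9,0,0],"twist":0},{"dp":[0.9,0,0],"twist":0},{"dp":[0.9,0,0],"twist":0},{"dp":[0,0,0],"twist":0},{"dp":[0,0,0],"twist":0},{"dp":[0,0,0.5],"twist":0},{"dp":[0,0,0.5],"twist":0},{"dp":[0,0,0.4],"twist":0},{"dp":[0,0,0],"twist":0},{"dp":[0,0,0],"twist":0}], "gripper": -1}}

```text
time_s: 7.35
ee_pos: [0.6867, -0.1606, 0.0487]
eef_rot: [3.141, -0.0, -0.0]
force: [0.4, 0.6, -0.7]
grip_width: 0.0014
grip_force: 0.0
```

Call:
{"name": "step_arm", "arguments": {"deltas": [{"dp":[-0.25,0,0],"twist":0},{"dp":[-0.25,0,0],"twist":0},{"dp":[-0.25,0,0],"twist":0},{"dp":[-0.25,0,0],"twist":0},{"dp":[-0.25,0,0],"twist":0},{"dp":[-0.25,0,0],"twist":0},{"dp":[-0.25,0,0],"twist":0},{"dp":[0,0,0],"twist":0}]}}

```text
time_s: 8.15
ee_pos: [0.6168, -0.1607, 0.0495]
eef_rot: [3.141, -0.002, -0.0]
force: [0.1, 0.6, 0.2]
grip_width: 0.0004
grip_force: 0.0
```

Call:
{"name": "step_arm", "arguments": {"deltas": [{"dp":[-0.15,0,0],"twist":0},{"dp":[-0.15,0,0],"twist":0},{"dp":[-0.1,0,0],"twist":0},{"dp":[0,0,0],"twist":0},{"dp":[0,0,0],"twist":0}]}}

```text
time_s: 8.65
ee_pos: [0.6008, -0.1604, 0.0479]
eef_rot: [3.142, 0.0, 0.0]
force: [0.3, 0.3, -0.3]
grip_width: 0.0003
grip_force: 0.0
```

Call:
{"name": "step_arm", "arguments": {"deltas": [{"dp":[-0.1,0,0],"twist":0},{"dp":[0,0,0],"twist":0},{"dp":[0,0,0],"twist":0}]}}

```text
time_s: 8.95
ee_pos: [0.5976, -0.1604, 0.048]
eef_rot: [3.141, -0.002, 0.0]
force: [6.6, -0.8, -2.6]
grip_width: 0.0003
grip_force: 3.3
```

Run:
```python
from h import *
blob((.54,.68,-.2,-.12),.03,.115,"ball+finger")
p,d=ctrl.camera("scene"); X=cloud("scene",d); save("pics/s3.png",cv2.resize(p[230:380,180:380],(800,600)))
print(ctrl.get_obs()["force"])
```

```text
ball+finger scene 535 [ 0.5976 -0.1475  0.0725] [0.059 0.055 0.085] [77. 79. 80.]
ball+finger top 0
[ 6.36253322  0.00793549 -2.5990784 ]
```

View pics/s3.png

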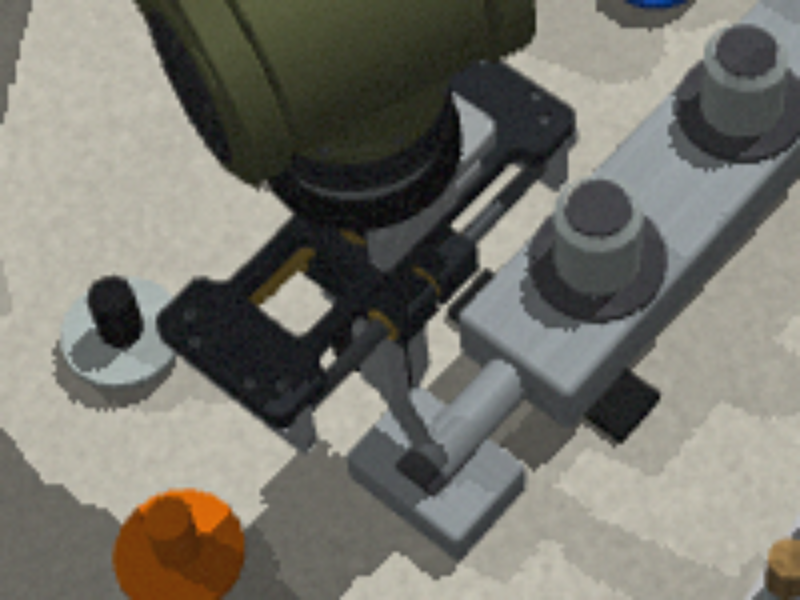

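The rod now leans to the robot, with 6.6 N at the expected stop, so the valve is shut. Next I'll back off and go to the left funnel.

Call:
{"name": "step_arm", "arguments": {"deltas": [{"dp":[0.5,0,0],"twist":0},{"dp":[0,0,-0.9],"twist":0},{"dp":[0,0,-0.9],"twist":0},{"dp":[0,0,-0.9],"twist":0},{"dp":[0,0,0],"twist":0}], "gripper": 1}}

```text
time_s: 9.6
ee_pos: [0.6186, -0.161, 0.1613]
eef_rot: [3.139, -0.008, 0.0]
force: [-0.2, 0.6, 0.5]
grip_width: 0.0372
grip_force: 0.0
```

Call:
{"name": "step_arm", "arguments": {"deltas": [{"dp":[-0.48,-0.92,0],"twist":0},{"dp":[-0.48,-0.92,0],"twist":0},{"dp":[-0.48,-0.92,0],"twist":0},{"dp":[-0.48,-0.92,0],"twist":0},{"dp":[-0.48,-0.92,0],"twist":0},{"dp":[-0.48,-0.92,0],"twist":0},{"dp":[-0.48,-0.92,0],"twist":0},{"dp":[-0.48,-0.92,0],"twist":0},{"dp":[-0.48,-0.92,0],"twist":0},{"dp":[-0.48,-0.92,0],"twist":0},{"dp":[0,0,0],"twist":0},{"dp":[0,0,0],"twist":0}]}}

```text
time_s: 10.8
ee_pos: [0.4243, 0.2078, 0.1554]
eef_rot: [3.141, 0.0, 0.002]
force: [-0.9, -0.1, -0.4]
grip_width: 0.0938
grip_force: 0.0
```

Run:
```python
from h import *
blob((.54,.68,-.2,-.13),.085,.12,"ball")
print(ctrl.get_obs()["ee_pos"],ctrl.get_obs()["eef_rot"])
p,d=ctrl.camera("scene");X=cloud("scene",d); m=(d>0)&(abs(X[...,0]-.426)<.03)&(X[...,2]>.14)&(X[...,2]<.24)&(abs(X[...,1]-.206)<.09)
Q=X[m]; print(len(Q),Q.min(0),Q.max(0))
```

```text
ball scene 171 [ 0.5764 -0.1597  0.0971] [0.024 0.026 0.021] [24. 23. 24.]
ball top 136 [ 0.5738 -0.1573  0.0987] [0.024 0.025 0.021] [28. 28. 30.]
[0.42502895 0.20681697 0.15552271] [ 3.14127450e+00  3.34077447e-04 -5.38202350e-04]
348 [0.41406112 0.14508355 0.19191356] [0.43638191 0.26992476 0.23992087]
```

Call:
{"name": "step_arm", "arguments": {"deltas": [{"dp":[0,0,0.6],"twist":0},{"dp":[0,0,0.6],"twist":0},{"dp":[0,0,0.6],"twist":0},{"dp":[0,0,0.6],"twist":0},{"dp":[0,0,0.6],"twist":0},{"dp":[0,0,0.46],"twist":0},{"dp":[0,0,0],"twist":0},{"dp":[0,0,0],"twist":0}]}}

```text
time_s: 11.75
ee_pos: [0.4253, 0.207, 0.0178]
eef_rot: [3.142, 0.0, -0.001]
force: [0.3, 0.1, 0.5]
grip_width: 0.094
grip_force: 0.0
```

Call:
{"name": "step_arm", "arguments": {"deltas": [{"dp":[0,0,0],"twist":0},{"dp":[0,0,0],"twist":0},{"dp":[0,0,0],"twist":0},{"dp":[0,0,0],"twist":0},{"dp":[0,0,0],"twist":0},{"dp":[0,0,0],"twist":0},{"dp":[0,0,0],"twist":0},{"dp":[0,0,0],"twist":0}], "gripper": -1, "squeeze": 35}}

```text
time_s: 12.55
ee_pos: [0.4248, 0.2075, 0.0175]
eef_rot: [3.142, 0.0, 0.0]
force: [-0.1, -0.6, 1.7]
grip_width: 0.0527
grip_force: 34.7
```

Call:
{"name": "step_arm", "arguments": {"deltas": [{"dp":[0,0,-0.5],"twist":0},{"dp":[0,0,-0.7],"twist":0},{"dp":[0,0,-0.7],"twist":0},{"dp":[0,0,-0.7],"twist":0},{"dp":[0,0,-0.7],"twist":0},{"dp":[0,0,0],"twist":0},{"dp":[0,0,0],"twist":0}]}}

```text
time_s: 13.25
ee_pos: [0.4244, 0.2074, 0.1486]
eef_rot: [3.141, 0.001, 0.0]
force: [0.1, -0.1, -4.1]
grip_width: 0.0528
grip_force: 34.7
```

Run:
```python
from h import *
print(ctrl.get_obs()["ee_pos"],ctrl.get_obs()["grip_width"])
p,d=ctrl.camera("scene");X=cloud("scene",d); m=(d>0)&(abs(X[...,0]-.426)<.05)&(X[...,2]>.07)&(X[...,2]<.21)&(abs(X[...,1]-.206)<.027)
Q=X[m]; print(len(Q),Q.min(0),Q.max(0))
# axis x,y by circle with fixed radius at two heights
from scipy.optimize import least_squares
for a,b in((.115,.135),(.135,.155),(.155,.175)):
    q=Q[(Q[:,2]>a)&(Q[:,2]<b)]
    if len(q)>20: print(a,len(q),least_squares(lambda c:np.hypot(q[:,0]-c[0],q[:,1]-c[1])-.027,[.426,.206],loss="soft_l1",f_scale=.002).x.round(4))
```

```text
[0.42444601 0.20744324 0.14858529] 0.052808034759011226
706 [0.40288866 0.17905468 0.13103538] [0.4535769  0.23171085 0.20983393]
0.115 26 [0.4239 0.2078]
0.135 163 [0.4245 0.2071]
0.155 177 [0.4248 0.2073]
```

```bash
cat >> h.py <<'E'
from scipy.optimize import least_squares
def fit(n,x,y,r,z0,z1,rad=None):
    p,d=ctrl.camera(n);X=cloud(n,d); Q=X[(d>0)&(np.hypot(X[...,0]-x,X[...,1]-y)<rad)&(X[...,2]>z0)&(X[...,2]<z1)]
    return len(Q),least_squares(lambda c:np.hypot(Q[:,0]-c[0],Q[:,1]-c[1])-r,[x,y],loss="soft_l1",f_scale=.001).x.round(4)
E
python3 - <<'E'
from h import *
for x,y in((.6147,.1912),(.614,.0767),(.6136,-.0382)):
    print([fit(n,x,y,.021,.057,.088,.028) for n in("scene","top")])
E
```

```text
[(191, array([0.6141, 0.1914])), (67, array([0.6145, 0.1926]))]
[(187, array([0.6139, 0.0763])), (45, array([0.6141, 0.0772]))]
[(179, array([ 0.6137, -0.0385])), (52, array([ 0.6137, -0.0379]))]
```

Call:
{"name": "step_arm", "arguments": {"deltas": [{"dp":[0.59,0.05,0],"twist":0},{"dp":[0.59,0.05,0],"twist":0},{"dp":[0.59,0.05,0],"twist":0},{"dp":[0.59,0.05,0],"twist":0},{"dp":[0.59,0.05,0],"twist":0},{"dp":[0.59,0.05,0],"twist":0},{"dp":[0.59,0.05,0],"twist":0},{"dp":[0.59,0.05,0],"twist":0},{"dp":[0,0,0],"twist":0},{"dp":[0,0,0],"twist":0},{"dp":[0,0,0],"twist":0}]}}

```text
time_s: 14.7
ee_pos: [0.6129, 0.1917, 0.1492]
eef_rot: [3.142, 0.001, 0.0]
force: [-0.0, 0.2, -2.7]
grip_width: 0.0529
grip_force: 34.7
```

Run:
```python
from h import *
o=ctrl.get_obs();print(o["ee_pos"],o["grip_width"],o["force"])
x,y=o["ee_pos"][:2]; print(fit("scene",x,y,.027,.135,.175,.033))
```

```text
[0.61290057 0.19173962 0.14922911] 0.052855468950835746 [-0.03200057  0.17595901 -2.69170809]
(384, array([0.6131, 0.1915]))
```

Call:
{"name": "step_arm", "arguments": {"deltas": [{"dp":[0.03,0,0.3],"twist":0},{"dp":[0,0,0.3],"twist":0},{"dp":[0,0,0.25],"twist":0},{"dp":[0,0,0.2],"twist":0},{"dp":[0,0,0.2],"twist":0},{"dp":[0,0,0],"twist":0}]}}

```text
time_s: 15.35
ee_pos: [0.6142, 0.1914, 0.098]
eef_rot: [3.141, 0.002, 0.0]
force: [0.3, -0.0, -2.3]
grip_width: 0.0529
grip_force: 34.7
```

Call:
{"name": "step_arm", "arguments": {"deltas": [{"dp":[0,0,0.2],"twist":0},{"dp":[0,0,0.2],"twist":0},{"dp":[0,0,0.2],"twist":0},{"dp":[0,0,0.1],"twist":0},{"dp":[0,0,0],"twist":0}]}}

```text
time_s: 15.85
ee_pos: [0.6144, 0.1915, 0.0706]
eef_rot: [3.141, 0.001, 0.0]
force: [0.4, 0.2, -3.5]
grip_width: 0.0529
grip_force: 34.7
```

No contact force, so it's over the post. I'll lower the last few mm to the collar, release and go up.

Call:
{"name": "step_arm", "arguments": {"deltas": [{"dp":[0,0,0.06],"twist":0},{"dp":[0,0,0.04],"twist":0},{"dp":[0,0,0],"twist":0},{"dp":[0,0,0],"twist":0}]}}

```text
time_s: 16.25
ee_pos: [0.6149, 0.1916, 0.0676]
eef_rot: [-3.142, -0.0, 0.0]
force: [0.6, -0.1, -2.4]
grip_width: 0.053
grip_force: 34.7
```

Call:
{"name": "step_arm", "arguments": {"deltas": [{"dp":[0,0,0],"twist":0},{"dp":[0,0,0],"twist":0},{"dp":[0,0,0],"twist":0},{"dp":[0,0,0],"twist":0},{"dp":[0,0,-0.3],"twist":0},{"dp":[0,0,-0.8],"twist":0},{"dp":[0,0,-0.8],"twist":0},{"dp":[0,0,-0.7],"twist":0},{"dp":[0,0,0],"twist":0}], "gripper": 1}}

```text
time_s: 17.15
ee_pos: [0.6164, 0.192, 0.177]
eef_rot: [-3.14, -0.007, 0.0]
force: [-0.8, 0.3, 0.2]
grip_width: 0.094
grip_force: 0.0
```

Run:
```python
from h import *
print(ctrl.get_obs()["ee_pos"])
blob((.575,.655,.15,.235),.14,.157,"rim home?")
print(fit("scene",.614,.1916,.027,.06,.14,.033))
for x,y in((.4257,.206),(.4215,.0715)): print(fit("scene",x,y,.027,.02,.09,.033))
blob((.43-.02,.45,-.08,-.03),.03,.06,"lidc");blob((.43,.47,-.22,-.18),.03,.06,"lidb");blob((.43,.47,-.38,-.33),.03,.06,"lida")
```

```text
[0.61638661 0.19198503 0.17699931]
rim home? scene 278 [0.6157 0.1897 0.1467] [0.053 0.056 0.013] [57. 60. 61.]
rim home? top 14 [0.6066 0.2143 0.1468] [0.008 0.006 0.01 ] [103.5 107.  109. ]
(916, array([0.6155, 0.1904]))
(0, array([0.4257, 0.206 ]))
(741, array([0.4216, 0.0706]))
lidc scene 133 [ 0.4285 -0.0583  0.0425] [0.021 0.023 0.025] [17. 18. 19.]
lidc top 96 [ 0.4259 -0.0556  0.0435] [0.02  0.021 0.024] [63. 62. 61.]
lidb scene 153 [ 0.4476 -0.2005  0.0428] [0.023 0.021 0.025] [24. 24. 26.]
lidb top 102 [ 0.4459 -0.1982  0.0432] [0.018 0.022 0.026] [85. 83. 81.]
lida scene 177 [ 0.4505 -0.3574  0.0426] [0.023 0.021 0.024] [24. 24. 26.]
lida top 113 [ 0.4486 -0.3549  0.0435] [0.019 0.021 0.026] [84. 83. 81.]
```

Call:
{"name": "step_arm", "arguments": {"deltas": [{"dp":[-0.6,0.38,0],"twist":0},{"dp":[-0.6,0.38,0],"twist":0},{"dp":[-0.6,0.38,0],"twist":0},{"dp":[-0.6,0.38,0],"twist":0},{"dp":[-0.6,0.38,0],"twist":0},{"dp":[-0.6,0.38,0],"twist":0},{"dp":[-0.6,0.38,0],"twist":0},{"dp":[-0.6,0.38,0],"twist":0},{"dp":[0,0,0],"twist":0},{"dp":[0,0,0],"twist":0},{"dp":[0,0,0],"twist":0}]}}

```text
time_s: 18.8
ee_pos: [0.4234, 0.0703, 0.1715]
eef_rot: [-3.141, -0.0, 0.0]
force: [0.4, 0.0, -0.4]
grip_width: 0.0937
grip_force: 0.0
```

Call:
{"name": "step_arm", "arguments": {"deltas": [{"dp":[-0.04,-0.02,0.7],"twist":0},{"dp":[0,0,0.7],"twist":0},{"dp":[0,0,0.7],"twist":0},{"dp":[0,0,0.7],"twist":0},{"dp":[0,0,0.7],"twist":0},{"dp":[0,0,0.35],"twist":0},{"dp":[0,0,0],"twist":0},{"dp":[0,0,0],"twist":0}]}}

```text
time_s: 19.6
ee_pos: [0.4216, 0.071, 0.0176]
eef_rot: [-3.142, 0.0, 0.0]
force: [-0.6, -0.6, 0.5]
grip_width: 0.0938
grip_force: 0.0
```

Call:
{"name": "step_arm", "arguments": {"deltas": [{"dp":[0,0,0],"twist":0},{"dp":[0,0,0],"twist":0},{"dp":[0,0,0],"twist":0},{"dp":[0,0,0],"twist":0},{"dp":[0,0,0],"twist":0},{"dp":[0,0,0],"twist":0},{"dp":[0,0,0],"twist":0},{"dp":[0,0,0],"twist":0}], "gripper": -1, "squeeze": 35}}

```text
time_s: 20.4
ee_pos: [0.4212, 0.0708, 0.0175]
eef_rot: [3.142, -0.0, 0.0]
force: [-0.1, -0.5, 1.7]
grip_width: 0.0545
grip_force: 35.0
```

Call:
{"name": "step_arm", "arguments": {"deltas": [{"dp":[0,0,-0.5],"twist":0},{"dp":[0,0,-0.7],"twist":0},{"dp":[0,0,-0.7],"twist":0},{"dp":[0,0,-0.7],"twist":0},{"dp":[0,0,-0.7],"twist":0},{"dp":[0,0,0],"twist":0},{"dp":[0,0,0],"twist":0}]}}

```text
time_s: 21.1
ee_pos: [0.4209, 0.0707, 0.1488]
eef_rot: [-3.142, 0.0, 0.0]
force: [-0.3, 0.1, -1.8]
grip_width: 0.0542
grip_force: 35.0
```

Run:
```python
from h import *
o=ctrl.get_obs();print(o["ee_pos"],o["grip_width"],o["force"])
x,y=o["ee_pos"][:2]; print(fit("scene",x,y,.027,.135,.175,.033))
p,d=ctrl.camera("scene");X=cloud("scene",d); m=(d>0)&(X[...,2]>.07)&(X[...,2]<.21)&(np.hypot(X[...,0]-x,X[...,1]-y)<.03);print(X[m].min(0))
```

```text
[0.42093325 0.07074194 0.14881333] 0.05416978882209915 [-0.31804496  0.06473469 -1.84383108]
(357, array([0.4204, 0.071 ]))
[0.39576581 0.04188654 0.1294385 ]
```

Call:
{"name": "step_arm", "arguments": {"deltas": [{"dp":[0.605,-0.018,0],"twist":0},{"dp":[0.605,-0.018,0],"twist":0},{"dp":[0.605,-0.018,0],"twist":0},{"dp":[0.605,-0.018,0],"twist":0},{"dp":[0.605,-0.018,0],"twist":0},{"dp":[0.605,-0.018,0],"twist":0},{"dp":[0.605,-0.018,0],"twist":0},{"dp":[0.605,-0.018,0],"twist":0},{"dp":[0,0,0],"twist":0},{"dp":[0,0,0],"twist":0},{"dp":[0,0,0],"twist":0}]}}

```text
time_s: 22.3
ee_pos: [0.6139, 0.0765, 0.1487]
eef_rot: [3.142, 0.001, 0.0]
force: [-0.2, -0.5, -1.8]
grip_width: 0.0544
grip_force: 35.0
```

Run:
```python
from h import *
o=ctrl.get_obs();print(o["ee_pos"],o["grip_width"],o["force"])
x,y=o["ee_pos"][:2]; print(fit("scene",x,y,.027,.135,.175,.033))
p,d=ctrl.camera("scene");X=cloud("scene",d); m=(d>0)&(X[...,2]>.1)&(X[...,2]<.21)&(np.hypot(X[...,0]-x,X[...,1]-y)<.03);print(X[m].min(0))
```

```text
[0.61394853 0.07651974 0.14865189] 0.054383584318432696 [-0.1556903  -0.53864851 -1.75808435]
(365, array([0.6135, 0.0771]))
[0.59293575 0.0473092  0.12999242]
```

Well aligned; going down.

Call:
{"name": "step_arm", "arguments": {"deltas": [{"dp":[0,0,0.3],"twist":0},{"dp":[0,0,0.3],"twist":0},{"dp":[0,0,0.25],"twist":0},{"dp":[0,0,0.2],"twist":0},{"dp":[0,0,0.2],"twist":0},{"dp":[0,0,0],"twist":0}]}}

```text
time_s: 23.0
ee_pos: [0.6142, 0.0765, 0.0981]
eef_rot: [3.141, 0.002, -0.0]
force: [0.2, 0.2, -2.4]
grip_width: 0.0547
grip_force: 35.0
```

Call:
{"name": "step_arm", "arguments": {"deltas": [{"dp":[0,0,0.2],"twist":0},{"dp":[0,0,0.2],"twist":0},{"dp":[0,0,0.2],"twist":0},{"dp":[0,0,0.12],"twist":0},{"dp":[0,0,0.06],"twist":0},{"dp":[0,0,0],"twist":0},{"dp":[0,0,0],"twist":0}]}}

```text
time_s: 23.7
ee_pos: [0.6149, 0.0766, 0.0685]
eef_rot: [-3.142, -0.0, 0.0]
force: [-0.1, -0.4, -1.8]
grip_width: 0.0545
grip_force: 35.0
```

Call:
{"name": "step_arm", "arguments": {"deltas": [{"dp":[0,0,0],"twist":0},{"dp":[0,0,0],"twist":0},{"dp":[0,0,0],"twist":0},{"dp":[0,0,0],"twist":0},{"dp":[0,0,-0.3],"twist":0},{"dp":[0,0,-0.8],"twist":0},{"dp":[0,0,-0.8],"twist":0},{"dp":[0,0,-0.7],"twist":0},{"dp":[0,0,0],"twist":0}], "gripper": 1}}

```text
time_s: 24.6
ee_pos: [0.6164, 0.0766, 0.1776]
eef_rot: [-3.141, -0.007, 0.0]
force: [-0.4, 0.4, -0.2]
grip_width: 0.0944
grip_force: 0.0
```

Call:
{"name": "step_arm", "arguments": {"deltas": [{"dp":[-0.67,0.47,0],"twist":0},{"dp":[-0.67,0.47,0],"twist":0},{"dp":[-0.67,0.47,0],"twist":0},{"dp":[-0.67,0.47,0],"twist":0},{"dp":[-0.67,0.47,0],"twist":0},{"dp":[-0.67,0.47,0],"twist":0},{"dp":[-0.67,0.47,0],"twist":0},{"dp":[0,0,0],"twist":0},{"dp":[0,0,0],"twist":0},{"dp":[0,0,0],"twist":0}], "gripper": 0}}

```text
time_s: 25.6
ee_pos: [0.4277, -0.0548, 0.1723]
eef_rot: [-3.142, -0.0, 0.0]
force: [0.1, -0.3, 0.3]
grip_width: 0.0468
grip_force: 0.0
```

Run:
```python
from h import *
print(ctrl.get_obs()["ee_pos"],ctrl.get_obs()["grip_width"])
for y in(.0766,.1915): 
    print(fit("scene",.6145,y,.027,.06,.14,.033)); blob((.575,.655,y-.04,y+.04),.13,.17,"rim")
blob((.40,.46,-.1,-.03),.03,.06,"lidc")
p,d=ctrl.camera("top"); c,T=cal("top")
for k in((.43,-.057,.0),(.446,-.198,0),(.45,-.355,0)):
    X=cloud("top",d); Q=X[(d>0)&(np.hypot(X[...,0]-k[0],X[...,1]-k[1])<.06)&(X[...,2]>.008)]; print(k,len(Q),(Q.min(0)+Q.max(0))/2)
```

```text
[ 0.42773253 -0.05475828  0.17233239] 0.04684694703490931
(957, array([0.615 , 0.0763]))
rim scene 475 [0.6143 0.0759 0.1423] [0.056 0.055 0.024] [58. 61. 62.]
rim top 250 [0.6138 0.0775 0.1427] [0.053 0.053 0.025] [103. 106. 110.]
(913, array([0.6154, 0.1905]))
rim scene 450 [0.6163 0.1894 0.1422] [0.055 0.055 0.024] [58. 61. 62.]
rim top 273 [0.6146 0.1918 0.1421] [0.053 0.053 0.024] [102. 105. 108.]
lidc scene 135 [ 0.4274 -0.0583  0.0429] [0.024 0.023 0.025] [24. 24. 25.]
lidc top 0
(0.43, -0.057, 0.0) 5360 [ 0.42542218 -0.05656632  0.42671955]
(0.446, -0.198, 0) 253 [ 0.44870625 -0.1830527   0.18017329]
(0.45, -0.355, 0) 643 [ 0.4484477  -0.35504044  0.03223284]
```

Call:
{"name": "step_arm", "arguments": {"deltas": [{"dp":[0,0.055,0.7],"twist":0},{"dp":[0,0,0.8],"twist":0},{"dp":[0,0,0.8],"twist":0},{"dp":[0,0,0.8],"twist":0},{"dp":[0,0,0.8],"twist":0},{"dp":[0,0,0.5],"twist":0},{"dp":[0,0,0.2],"twist":0},{"dp":[0,0,0],"twist":0},{"dp":[0,0,0],"twist":0}]}}

```text
time_s: 26.95
ee_pos: [0.4278, -0.0574, -0.0109]
eef_rot: [3.141, -0.001, 0.0]
force: [-0.2, 0.5, -0.2]
grip_width: 0.047
grip_force: 0.0
```

Call:
{"name": "step_arm", "arguments": {"deltas": [{"dp":[0,0,0.08],"twist":0},{"dp":[0,0,0],"twist":0},{"dp":[0,0,0],"twist":0}]}}

```text
time_s: 27.25
ee_pos: [0.4274, -0.0573, -0.0146]
eef_rot: [3.141, -0.001, 0.0]
force: [0.6, 0.1, -0.6]
grip_width: 0.047
grip_force: 0.0
```

Call:
{"name": "step_arm", "arguments": {"deltas": [{"dp":[0,0,0],"twist":0},{"dp":[0,0,0],"twist":0},{"dp":[0,0,0],"twist":0},{"dp":[0,0,0],"twist":0},{"dp":[0,0,0],"twist":0},{"dp":[0,0,0],"twist":0}], "gripper": -1, "squeeze": 25}}

```text
time_s: 27.85
ee_pos: [0.4272, -0.0573, -0.0149]
eef_rot: [-3.142, -0.0, -0.0]
force: [-0.5, -0.2, 0.2]
grip_width: 0.0215
grip_force: 25.0
```

Call:
{"name": "step_arm", "arguments": {"deltas": [{"dp":[0,0,-0.3],"twist":0},{"dp":[0,0,-0.7],"twist":0},{"dp":[0,0,-0.8],"twist":0},{"dp":[0,0,-0.8],"twist":0},{"dp":[0,0,-0.8],"twist":0},{"dp":[0,0,-0.8],"twist":0},{"dp":[0,0,-0.5],"twist":0},{"dp":[0,0,0],"twist":0},{"dp":[0,0,0],"twist":0}]}}

```text
time_s: 28.75
ee_pos: [0.4269, -0.0572, 0.1728]
eef_rot: [3.142, 0.0, 0.0]
force: [0.3, 0.0, -0.9]
grip_width: 0.0213
grip_force: 25.0
```

```bash
cat >> h.py <<'E'
def held():
    o=ctrl.get_obs(); x,y,z=o["ee_pos"]; print(o["ee_pos"].round(4),o["grip_width"].round(4),o["grip_force"],o["force"].round(1))
    for n in("scene","top"):
        p,d=ctrl.camera(n);X=cloud(n,d); m=(d>0)&(np.hypot(X[...,0]-x,X[...,1]-y)<.045)&(X[...,2]<z+.037)&(X[...,2]>z)
        Q=X[m]; print(n,len(Q),Q.min(0).round(4),Q.max(0).round(4)) if len(Q) else print(n,0)
        # disc top plane
        k=Q[(Q[:,2]>z+.02)&(Q[:,2]<z+.036)]
        if len(k)>30:
            A=np.c_[k[:,:2]-[x,y],np.ones(len(k))]; print("plane slopes/height",np.linalg.lstsq(A,k[:,2],rcond=None)[0].round(3),"mid",((k.min(0)+k.max(0))/2).round(4),np.ptp(k,axis=0).round(3))
E
python3 -c "from h import *; held()"
```

```text
Traceback (most recent call last):
  File "h.py", line 20, in held
    o=ctrl.get_obs(); x,y,z=o["ee_pos"]; print(o["ee_pos"].round(4),o["grip_width"].round(4),o["grip_force"],o["force"].round(1))
                                                                    ^^^^^^^^^^^^^^^^^^^^^
AttributeError: 'float' object has no attribute 'round'
```

```bash
sed -i 's/o\["grip_width"\].round(4)/o["grip_width"]/' h.py; python3 -c "from h import *; held()"
```

```text
[ 0.4269 -0.0572  0.1728] 0.02125027593155794 24.99576687812805 [ 0.3  0.  -0.9]
scene 431 [ 0.4005 -0.0883  0.1968] [ 0.4586 -0.028   0.2096]
plane slopes/height [-0.027  0.022  0.204] mid [ 0.4296 -0.0582  0.2028] [0.058 0.06  0.012]
top 0
```

Call:
{"name": "step_arm", "arguments": {"deltas": [{"dp":[0.67,-0.48,0],"twist":0},{"dp":[0.67,-0.48,0],"twist":0},{"dp":[0.67,-0.48,0],"twist":0},{"dp":[0.67,-0.48,0],"twist":0},{"dp":[0.67,-0.48,0],"twist":0},{"dp":[0.67,-0.48,0],"twist":0},{"dp":[0.67,-0.48,0],"twist":0},{"dp":[0,0,0],"twist":0},{"dp":[0,0,0],"twist":0},{"dp":[0,0,0],"twist":0}]}}

```text
time_s: 29.85
ee_pos: [0.6141, 0.0766, 0.1724]
eef_rot: [3.141, 0.001, -0.0]
force: [0.5, 0.4, -0.0]
grip_width: 0.0216
grip_force: 25.0
```

```bash
python3 -c "from h import *; held()"
```

```text
[0.6141 0.0766 0.1724] 0.02163663497202569 24.995751678943634 [ 0.5  0.4 -0. ]
scene 444 [0.5859 0.044  0.196 ] [0.644  0.104  0.2086]
plane slopes/height [-0.013  0.021  0.204] mid [0.6149 0.074  0.2021] [0.058 0.06  0.012]
top 182 [0.5851 0.0554 0.1966] [0.6022 0.0998 0.2092]
plane slopes/height [-0.038  0.02   0.202] mid [0.5937 0.0776 0.2018] [0.017 0.044 0.01 ]
```

Call:
{"name": "step_arm", "arguments": {"deltas": [{"dp":[0,-0.025,0.3],"twist":0},{"dp":[0,0,0.3],"twist":0},{"dp":[0,0,0.2],"twist":0},{"dp":[0,0,0.15],"twist":0},{"dp":[0,0,0],"twist":0},{"dp":[0,0,0],"twist":0}]}}

```text
time_s: 30.55
ee_pos: [0.6149, 0.0781, 0.1351]
eef_rot: [3.142, -0.0, 0.0]
force: [0.4, 0.4, -0.5]
grip_width: 0.0217
grip_force: 25.0
```

Call:
{"name": "step_arm", "arguments": {"deltas": [{"dp":[0,0,0.1],"twist":0},{"dp":[0,0,0.08],"twist":0},{"dp":[0,0,0.05],"twist":0},{"dp":[0,0,0],"twist":0},{"dp":[0,0,0],"twist":0}]}}

```text
time_s: 31.05
ee_pos: [0.6148, 0.0781, 0.1259]
eef_rot: [3.142, -0.0, 0.0]
force: [-0.2, -0.9, -0.9]
grip_width: 0.0215
grip_force: 25.0
```

Call:
{"name": "step_arm", "arguments": {"deltas": [{"dp":[0,0,0.03],"twist":0},{"dp":[0,0,0],"twist":0},{"dp":[0,0,0],"twist":0}]}}

```text
time_s: 31.35
ee_pos: [0.615, 0.0781, 0.1251]
eef_rot: [3.142, -0.001, 0.0]
force: [0.1, 0.5, 3.7]
grip_width: 0.0214
grip_force: 25.0
```

Call:
{"name": "step_arm", "arguments": {"deltas": [{"dp":[0,0,0],"twist":0},{"dp":[0,0,0],"twist":0},{"dp":[0,0,0],"twist":0},{"dp":[0,0,-0.2],"twist":0},{"dp":[0,0,-0.7],"twist":0},{"dp":[0,0,-0.7],"twist":0},{"dp":[0,0,-0.4],"twist":0},{"dp":[0,0,0],"twist":0}], "gripper": 0}}

```text
time_s: 32.15
ee_pos: [0.6157, 0.0782, 0.2076]
eef_rot: [-3.141, -0.005, 0.0]
force: [-1.2, -0.1, 0.4]
grip_width: 0.0467
grip_force: 0.0
```

```bash
cat >> h.py <<'E'
def grey():
    for n in("scene","top"):
        p,d=ctrl.camera(n);X=cloud(n,d); Z=X[...,2]
        m=((d>0)&(Z>.035)&(Z<.06)&(X[...,0]>.28)&(X[...,0]<.57)&(X[...,1]>-.47)&(X[...,1]<.05)&(np.ptp(p.astype(int),axis=2)<25)).astype(np.uint8)
        k,L,s,c=cv2.connectedComponentsWithStats(m)
        for i in range(1,k):
            if s[i,4]>40: Q=X[L==i]; print("knob",n,s[i,4],((Q.min(0)+Q.max(0))/2).round(4),np.ptp(Q,axis=0).round(3))
def lidded(x,y):
    for n in("scene","top"):
        p,d=ctrl.camera(n);X=cloud(n,d); Q=X[(d>0)&(np.hypot(X[...,0]-x,X[...,1]-y)<.04)&(X[...,2]>.1)]
        k=Q[(Q[:,2]>.146)&(Q[:,2]<.166)&(np.hypot(Q[:,0]-x,Q[:,1]-y)>.016)]
        A=np.c_[k[:,:2]-[x,y],np.ones(len(k))]; t=Q[(Q[:,2]>.165)&(Q[:,2]<.21)]
        print("lid",n,len(k),np.linalg.lstsq(A,k[:,2],rcond=None)[0].round(3),"mid",((k.min(0)+k.max(0))/2).round(4),np.ptp(k,axis=0).round(3),"knob",len(t),((t.min(0)+t.max(0))/2).round(4),"ztop",t[:,2].max().round(3),"rimmid",fit(n,x,y,.027,.06,.135,.033))
E
python3 -c "
from h import *
print(ctrl.get_obs()['ee_pos']); grey(); lidded(.6147,.0768)"
```

```text
[0.61571783 0.07819163 0.20764345]
knob scene 136 [ 0.4483 -0.2002  0.0447] [0.021 0.021 0.019]
knob scene 159 [ 0.4506 -0.3572  0.0453] [0.024 0.021 0.021]
knob top 107 [ 0.4487 -0.3548  0.0447] [0.018 0.022 0.019]
knob top 97 [ 0.4459 -0.198   0.0474] [0.018 0.022 0.016]
lid scene 442 [-0.011  0.041  0.156] mid [0.6146 0.0788 0.1534] [0.059 0.062 0.014] knob 184 [0.6155 0.0769 0.1802] ztop 0.195 rimmid (606, array([0.6145, 0.0772]))
lid top 212 [-0.04   0.007  0.154] mid [0.6031 0.0792 0.1544] [0.023 0.056 0.01 ] knob 47 [0.6076 0.0785 0.1809] ztop 0.193 rimmid (9, array([0.6145, 0.0782]))
```

Call:
{"name": "step_arm", "arguments": {"deltas": [{"dp":[-0.525,0.866,0],"twist":0},{"dp":[-0.525,0.866,0],"twist":0},{"dp":[-0.525,0.866,0],"twist":0},{"dp":[-0.525,0.866,0],"twist":0},{"dp":[-0.525,0.866,0],"twist":0},{"dp":[-0.525,0.866,0],"twist":0},{"dp":[-0.525,0.866,0],"twist":0},{"dp":[-0.525,0.866,0],"twist":0},{"dp":[0,0,0.5],"twist":0},{"dp":[0,0,0.5],"twist":0},{"dp":[0,0,0],"twist":0},{"dp":[0,0,0],"twist":0}]}}

```text
time_s: 33.65
ee_pos: [0.4468, -0.1989, 0.1649]
eef_rot: [-3.141, 0.001, 0.0]
force: [-0.1, -0.1, -0.2]
grip_width: 0.0467
grip_force: 0.0
```

```bash
python3 -c "
from h import *
print(ctrl.get_obs()['ee_pos']); grey()"
```

```text
[ 0.44682211 -0.19890158  0.16487723]
knob scene 134 [ 0.4484 -0.2003  0.045 ] [0.021 0.022 0.02 ]
knob scene 160 [ 0.451  -0.3574  0.0457] [0.024 0.021 0.021]
```

Call:
{"name": "step_arm", "arguments": {"deltas": [{"dp":[0,0,0.8],"twist":0},{"dp":[0,0,0.8],"twist":0},{"dp":[0,0,0.8],"twist":0},{"dp":[0,0,0.8],"twist":0},{"dp":[0,0,0.7],"twist":0},{"dp":[0,0,0.4],"twist":0},{"dp":[0,0,0.17],"twist":0},{"dp":[0,0,0],"twist":0},{"dp":[0,0,0],"twist":0}]}}

```text
time_s: 34.65
ee_pos: [0.4475, -0.1993, -0.0131]
eef_rot: [3.141, -0.001, 0.0]
force: [0.6, 0.3, -0.2]
grip_width: 0.0467
grip_force: 0.0
```

Call:
{"name": "step_arm", "arguments": {"deltas": [{"dp":[0,0,0],"twist":0},{"dp":[0,0,0],"twist":0},{"dp":[0,0,0],"twist":0},{"dp":[0,0,0],"twist":0},{"dp":[0,0,0],"twist":0},{"dp":[0,0,0],"twist":0}], "gripper": -1}}

```text
time_s: 35.25
ee_pos: [0.447, -0.1991, -0.0139]
eef_rot: [3.141, -0.0, -0.0]
force: [-0.6, -0.1, 3.9]
grip_width: 0.0216
grip_force: 25.0
```

Call:
{"name": "step_arm", "arguments": {"deltas": [{"dp":[0,0,-0.3],"twist":0},{"dp":[0,0,-0.7],"twist":0},{"dp":[0,0,-0.8],"twist":0},{"dp":[0,0,-0.8],"twist":0},{"dp":[0,0,-0.8],"twist":0},{"dp":[0,0,-0.8],"twist":0},{"dp":[0,0,-0.8],"twist":0},{"dp":[0,0,-0.7],"twist":0},{"dp":[0,0,0],"twist":0},{"dp":[0,0,0],"twist":0}]}}

```text
time_s: 36.25
ee_pos: [0.4466, -0.1989, 0.2141]
eef_rot: [3.141, -0.0, 0.0]
force: [-0.2, -0.6, -1.1]
grip_width: 0.0216
grip_force: 25.0
```

```bash
python3 -c "from h import *; held()"
```

```text
[ 0.4466 -0.1989  0.2141] 0.021642374377068285 24.98753160238266 [-0.2 -0.6 -1.1]
scene 550 [ 0.4229 -0.2289  0.2376] [ 0.4774 -0.1697  0.2506]
plane slopes/height [-0.03   0.006  0.244] mid [ 0.4502 -0.1993  0.2438] [0.054 0.059 0.012]
top 0
```

Call:
{"name": "step_arm", "arguments": {"deltas": [{"dp":[0.42,-0.975,0],"twist":0},{"dp":[0.42,-0.975,0],"twist":0},{"dp":[0.42,-0.975,0],"twist":0},{"dp":[0.42,-0.975,0],"twist":0},{"dp":[0.42,-0.975,0],"twist":0},{"dp":[0.42,-0.975,0],"twist":0},{"dp":[0.42,-0.975,0],"twist":0},{"dp":[0.42,-0.975,0],"twist":0},{"dp":[0.42,-0.975,0],"twist":0},{"dp":[0.42,-0.975,0],"twist":0},{"dp":[0,0,0],"twist":0},{"dp":[0,0,0],"twist":0}]}}

```text
time_s: 37.55
ee_pos: [0.6143, 0.1914, 0.212]
eef_rot: [3.141, 0.003, 0.001]
force: [-0.1, -0.3, -1.5]
grip_width: 0.0214
grip_force: 25.0
```

Call:
{"name": "step_arm", "arguments": {"deltas": [{"dp":[0,0,0.5],"twist":0},{"dp":[0,0,0.5],"twist":0},{"dp":[0,0,0],"twist":0},{"dp":[0,0,0],"twist":0},{"dp":[0,0,0],"twist":0}]}}

```text
time_s: 38.05
ee_pos: [0.6152, 0.1906, 0.1753]
eef_rot: [-3.141, -0.002, -0.001]
force: [0.5, -0.3, -0.5]
grip_width: 0.0218
grip_force: 25.0
```

```bash
python3 -c "
from h import *; held()
for n in('scene','top'): print(fit(n,.615,.191,.027,.06,.14,.033))"
```

```text
[0.6152 0.1906 0.1753] 0.02176987096517689 24.987587928771973 [ 0.5 -0.3 -0.5]
scene 432 [0.5852 0.1587 0.1977] [0.6449 0.2191 0.212 ]
plane slopes/height [0.005 0.005 0.205] mid [0.6151 0.1889 0.2043] [0.06  0.06  0.013]
top 45 [0.5933 0.2009 0.2009] [0.6029 0.2165 0.2099]
plane slopes/height [0.001 0.013 0.204] mid [0.5981 0.2087 0.2054] [0.01  0.016 0.009]
(918, array([0.6154, 0.1904]))
(19, array([0.6145, 0.1924]))
```

Call:
{"name": "step_arm", "arguments": {"deltas": [{"dp":[0,-0.02,0.3],"twist":0},{"dp":[0,0,0.3],"twist":0},{"dp":[0,0,0.2],"twist":0},{"dp":[0,0,0.15],"twist":0},{"dp":[0,0,0],"twist":0},{"dp":[0,0,0],"twist":0}]}}

```text
time_s: 38.85
ee_pos: [0.6149, 0.1918, 0.136]
eef_rot: [-3.142, -0.0, 0.0]
force: [-0.1, 0.0, -0.2]
grip_width: 0.0216
grip_force: 25.0
```

Call:
{"name": "step_arm", "arguments": {"deltas": [{"dp":[0,0,0.1],"twist":0},{"dp":[0,0,0.08],"twist":0},{"dp":[0,0,0.08],"twist":0},{"dp":[0,0,0],"twist":0},{"dp":[0,0,0],"twist":0}]}}

```text
time_s: 39.35
ee_pos: [0.6151, 0.1918, 0.126]
eef_rot: [-3.141, -0.001, 0.0]
force: [0.4, -0.9, 4.1]
grip_width: 0.0215
grip_force: 25.0
```

Call:
{"name": "step_arm", "arguments": {"deltas": [{"dp":[0,0,0],"twist":0},{"dp":[0,0,0],"twist":0},{"dp":[0,0,0],"twist":0},{"dp":[0,0,-0.2],"twist":0},{"dp":[0,0,-0.7],"twist":0},{"dp":[0,0,-0.7],"twist":0},{"dp":[0,0,-0.5],"twist":0},{"dp":[0,0,0],"twist":0}], "gripper": 0}}

```text
time_s: 40.15
ee_pos: [0.6158, 0.1921, 0.213]
eef_rot: [-3.14, -0.005, 0.0]
force: [-0.3, 0.1, 0.4]
grip_width: 0.0471
grip_force: 0.0
```

Call:
{"name": "step_arm", "arguments": {"deltas": [{"dp":[-0.65,0.75,0],"twist":0},{"dp":[-0.65,0.75,0],"twist":0},{"dp":[-0.65,0.75,0],"twist":0},{"dp":[0,1,0],"twist":0},{"dp":[0,1,0],"twist":0},{"dp":[0,1,0],"twist":0},{"dp":[0,1,0],"twist":0},{"dp":[0,1,0],"twist":0},{"dp":[0,1,0],"twist":0},{"dp":[0,0.55,0],"twist":0},{"dp":[0,0,0],"twist":0},{"dp":[0,0,0],"twist":0}], "gripper": -1}}

```text
time_s: 41.35
ee_pos: [0.5365, -0.1599, 0.2086]
eef_rot: [-3.141, 0.001, -0.001]
force: [-0.4, 0.9, -0.2]
grip_width: 0.0001
grip_force: 0.0
```

```bash
python3 -c "
from h import *
print(ctrl.get_obs()['ee_pos']); lidded(.6147,.0768); lidded(.615,.1915)
blob((.53,.68,-.2,-.12),.085,.12,'ball')
p,d=ctrl.camera('scene'); save('pics/s4.png',p)"
```

```text
[ 0.53649088 -0.15993874  0.20864737]
lid scene 444 [-0.008  0.036  0.156] mid [0.6146 0.0776 0.1533] [0.06  0.061 0.014] knob 189 [0.6156 0.0774 0.1797] ztop 0.194 rimmid (617, array([0.6146, 0.0772]))
lid top 563 [ 0.004 -0.002  0.155] mid [0.6138 0.0799 0.1548] [0.059 0.058 0.011] knob 129 [0.6136 0.0792 0.1793] ztop 0.193 rimmid (88, array([0.6147, 0.0781]))
lid scene 399 [-0.017  0.046  0.156] mid [0.6149 0.1903 0.1538] [0.059 0.061 0.016] knob 179 [0.6158 0.19   0.1801] ztop 0.195 rimmid (626, array([0.615 , 0.1913]))
lid top 555 [0.003 0.005 0.155] mid [0.6145 0.1928 0.1553] [0.059 0.06  0.013] knob 139 [0.6143 0.1921 0.1794] ztop 0.194 rimmid (159, array([0.6153, 0.1922]))
ball scene 172 [ 0.5766 -0.1592  0.0968] [0.026 0.026 0.023] [26. 26. 26.]
ball top 0
```

View pics/s4.png

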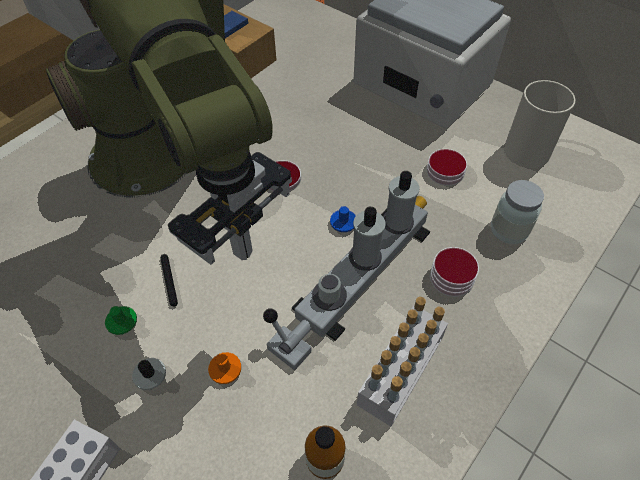

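Both funnels (368,240 and 403,205) are seated and squarely lidded, and the lever ball (270,315) is still on the robot side. Now I'll push the valve open.

Call:
{"name": "step_arm", "arguments": {"deltas": [{"dp":[-0.2,0,0.7],"twist":0},{"dp":[0,0,0.7],"twist":0},{"dp":[0,0,0.7],"twist":0},{"dp":[0,0,0.7],"twist":0},{"dp":[0,0,0.7],"twist":0},{"dp":[0,0,0.5],"twist":0},{"dp":[0,0,0],"twist":0},{"dp":[0,0,0],"twist":0}]}}

```text
time_s: 42.7
ee_pos: [0.5291, -0.1603, 0.0501]
eef_rot: [3.141, -0.0, 0.0]
force: [0.0, 0.6, -0.1]
grip_width: 0.0005
grip_force: 0.0
```

Call:
{"name": "step_arm", "arguments": {"deltas": [{"dp":[0.25,0,0],"twist":0},{"dp":[0.25,0,0],"twist":0},{"dp":[0.25,0,0],"twist":0},{"dp":[0.25,0,0],"twist":0},{"dp":[0.25,0,0],"twist":0},{"dp":[0.25,0,0],"twist":0},{"dp":[0.25,0,0],"twist":0},{"dp":[0.25,0,0],"twist":0},{"dp":[0.15,0,0],"twist":0},{"dp":[0,0,0],"twist":0},{"dp":[0,0,0],"twist":0}]}}

```text
time_s: 43.8
ee_pos: [0.6148, -0.1601, 0.0493]
eef_rot: [-3.142, 0.0, 0.0]
force: [0.4, 0.7, 0.0]
grip_width: 0.0004
grip_force: 0.0
```

Call:
{"name": "step_arm", "arguments": {"deltas": [{"dp":[0.15,0,0],"twist":0},{"dp":[0.1,0,0],"twist":0},{"dp":[0.05,0,0],"twist":0},{"dp":[0,0,0],"twist":0},{"dp":[0,0,0],"twist":0}]}}

```text
time_s: 44.3
ee_pos: [0.6269, -0.1602, 0.0495]
eef_rot: [3.142, -0.0, 0.0]
force: [0.6, -0.5, -0.1]
grip_width: 0.0006
grip_force: 0.0
```

Call:
{"name": "step_arm", "arguments": {"deltas": [{"dp":[0.06,0,0],"twist":0},{"dp":[0.05,0,0],"twist":0},{"dp":[0,0,0],"twist":0},{"dp":[0,0,0],"twist":0}]}}

```text
time_s: 44.7
ee_pos: [0.6304, -0.1602, 0.0493]
eef_rot: [-3.141, 0.002, 0.0]
force: [-7.4, 1.1, 2.5]
grip_width: 0.0006
grip_force: 3.5
```

At the open stop (7 N). I'll back off and retreat upward.

Call:
{"name": "step_arm", "arguments": {"deltas": [{"dp":[-0.5,0,0],"twist":0},{"dp":[-0.5,0,0],"twist":0},{"dp":[-0.5,0,0],"twist":0},{"dp":[0,0,-0.8],"twist":0},{"dp":[0,0,-0.8],"twist":0},{"dp":[-0.8,0,-0.8],"twist":0},{"dp":[-0.8,0,-0.8],"twist":0},{"dp":[-0.8,0,0],"twist":0},{"dp":[0,0,0],"twist":0},{"dp":[0,0,0],"twist":0}]}}

```text
time_s: 45.7
ee_pos: [0.4755, -0.1604, 0.178]
eef_rot: [3.141, -0.001, -0.0]
force: [0.1, 0.2, 1.0]
grip_width: 0.0007
grip_force: 0.0
```

```bash
python3 -c "
from h import *
o=ctrl.get_obs();print(o['ee_pos'],o['time_s']); lidded(.6147,.0768); lidded(.615,.1915)
blob((.53,.7,-.2,-.12),.085,.12,'ball'); grey()
blob((.70,.83,.11,.23),.01,.08,'dishes_far')"
```

```text
[ 0.47547816 -0.16037333  0.1780017 ] 45.7
lid scene 445 [-0.02   0.031  0.156] mid [0.6143 0.078  0.1536] [0.06  0.061 0.015] knob 185 [0.6153 0.0768 0.1796] ztop 0.194 rimmid (607, array([0.6145, 0.0772]))
lid top 559 [ 0.006 -0.006  0.155] mid [0.6137 0.0799 0.1544] [0.059 0.058 0.013] knob 129 [0.6138 0.0794 0.1803] ztop 0.194 rimmid (90, array([0.6147, 0.078 ]))
lid scene 391 [-0.018  0.032  0.156] mid [0.6148 0.1913 0.1539] [0.059 0.064 0.015] knob 175 [0.6157 0.1905 0.1797] ztop 0.194 rimmid (628, array([0.615 , 0.1912]))
lid top 556 [0.001 0.003 0.155] mid [0.6145 0.193  0.1547] [0.059 0.06  0.012] knob 138 [0.6141 0.1919 0.1796] ztop 0.193 rimmid (158, array([0.6154, 0.1921]))
ball scene 180 [ 0.6528 -0.1599  0.098 ] [0.024 0.025 0.021] [23.5 23.  24. ]
ball top 131 [ 0.6497 -0.1568  0.0977] [0.023 0.023 0.02 ] [28. 28. 30.]
knob scene 159 [ 0.4512 -0.3572  0.0446] [0.022 0.021 0.019]
dishes_far scene 1789 [0.7669 0.1722 0.0316] [0.09  0.094 0.043] [89. 18. 32.]
dishes_far top 1583 [0.7658 0.1726 0.0316] [0.09  0.089 0.043] [84. 26. 34.]
```

Everything checks out; handing in.

```bash
python3 -c "
from h import *
print(ctrl.hand_in())"
```

```text
the job is handed in; nothing more can be done
None
```

Handed in at about 46 s on the robot's clock: the valve was shut first, the two funnels present are fully home on the middle and left heads with lids on squarely, and the valve was then pushed back to its open stop; the third lid stays on the bench and the dishes were not touched.

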